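# Press down a shelf edge guard

## Robot

A 6-joint arm with a two-finger parallel gripper is mounted at the origin on the work surface. World frame = base frame: x ahead of the robot, y to its left, z up, the work surface at z = 0. Lengths are in mm, angles in degrees, forces in N, time in s.
With the tool pointing down it reaches from about 350 to 850 mm from the base axis. Payload 8.1 kg.
Tool frame: the origin (TCP) lies between the finger pads, 19 mm behind the fingertips; this is the grasp point; z points along the fingers, y is the line along which they close (so a half turn about z gives the same grasp; the last joint's range is limited). The gripper opens to 85 mm and grips with 20 to 120 N. Pads are 22 mm wide; open, the fingers measure 114 mm over their backs; the gripper's body (76 mm by 85 mm) begins 54 mm behind the grasp point. The pads swing forward as they close: fully open they stand 13 mm farther back than shut.
Start: joints at [-75.138, 7.471, 85.268, -0, 87.261, -4.893], TCP at [202.825, -564.683, 249.992] pointing down, gripper open.
Joint ranges: [-169.43, 169.43], [-51.17, 129.36], [1.28, 143.12], [-76.62, 256.62], [0, 156.53], [-152.29, 152.29]. Speed limits (degrees/s): [136.94, 136.94, 159.86, 180, 180, 180].

## Interface

Orientations are given as [roll, pitch, yaw] about the fixed x, y, z axes, in that order (R = Rz(yaw) Ry(pitch) Rx(roll)).
In Python, from bench import sense, snapshot, camera_info, hand_in gives the robot as it stands. The module is installed in compiled form; this text tells all that it offers.
- The arm moves only by the tool apply_moves, never from a script. Its argument "deltas" is a list of rows, each a list of 7 numbers: the shift along the tool's x, y, z scaled (see below), then the turn, a rotation vector about the tool's x, y, z scaled (see below), then the opening, from 0 (shut) to 1 (fully open). In form: [[dx, dy, dz, ax, ay, az, claw], ...]. A call has 1 to 8 rows; each row shifts and turns the commanded pose from where the row before left it, along the tool's axes as they then stand; what a row does not reach is not made up. The controller multiplies each number of a shift by 0.03 m and each number of a turn by 0.08 rad. A row lasts 1/8 s, in which the tool goes at most 62.5 mm and 10.7 degrees, less where a joint would pass 70% of its speed; a pose out of reach is approached as far as the arm can. A call with a number of a shift or a turn outside -1 to 1 is refused whole. A call with a gripper value outside its range is refused whole. The fingers move at their own pace and stop on an object; "grip_force" is the grip in N (left out, the last holds). Time passes only in rows, so rows that do not move let the fingers close. It gives the time, the measured TCP pose, the force, the opening and the grip force at its end, in the units of the state.
- sense(): the state, without advancing time (a new reading comes with each control period).
- snapshot(name): name is "scene" or "top" or "wrist"; returns the picture (480x640x3 uint8, red, green, blue); there is no depth.
- camera_info(name): a dict with "vertical_fov" (degrees; the focal length in pixels is half the picture's height over the tangent of half this angle, whatever the lens; pixels are square), "cx", "cy" (the principal point, pixels), "origin" and "rotation" of the camera in the world; the wrist camera has in their place "tool_from_camera" (4x4, takes a point from camera to tool coordinates, whose origin is the TCP and whose axes are the flange's). Camera axes: x right, y up, looking along -z (the intrinsics and any distortion apply to the point x, -y, -z); pixel columns grow to the right and rows downward; lengths in mm; the calibration is good to about 2 mm. A picture is of the moment at which its call begins: read the wrist's pose just before it. camera_info takes no time and is no camera call.
- hand_in(): hands the job in; it is judged then, once.
The state is a dict: "time": time; "joint_pos": joint angles; "qd": joint speeds; "joint_efforts": joint torques, N m; "tool_pos": TCP position; "tcp_rot": TCP orientation; "ft_force": force on the tool from outside, world axes, zero at the start; "wrist_torque": the same for the moment, N m; "finger_gap": finger opening in mm; "grip_force": force on a finger pad.
Only numpy, scipy, OpenCV 4.12 (cv2) and the standard library are available. Lean on these libraries where they do the work, as an engineer would, in place of code of your own. Each camera call takes 0.05 s, during which the arm holds its last target. There are 200 camera calls.

## Task

The long edge guard on the front edge of the white bookcase's top is stuck down only at its left end (your left, as you face the shelf); its right end still stands up off the wood. Run your fingertips along the top of the guard from the stuck end to the loose end, pressing lightly all along, so that the whole length lies flat on the edge, then take your hand away. Do not press hard or pull the guard up, and leave the things on the shelf where they are.

Things in the scene. Friction and masses are not known exactly. Their poses are not given: they have to be found in the camera images.
- bookcase: White-painted wooden bookcase, fixed, 500 mm wide, 280 mm deep. Origin: on the upper surface of its top board (about 50 mm above the table), middle of the front edge, nearest the robot. x runs back into the shelf, y along the edge to the robot's left, z up. On each front corner a short fixed guard, same plastic, 57 mm long, 13 mm thick, starting 25 mm beyond the long guard's end
- guard_skin: The long edge guard: rigid blue-grey plastic L-profile, 350 mm long, on pale foam backing. Top leg 49 mm wide (36 over the board, 13 ahead of its edge); lying flat, its upper surface is 13 mm above the board; front leg hangs 25 mm down. Origin: stuck end, on the board's front edge line, 13 mm below the upper surface. x along it from stuck (left) to loose (right) end, y into the shelf, z up
- guard (a joint): Angle (rad) at which the guard still stands up, turning about its stuck end: 0 = flat on the board; 0.03 = the loose end stands 10 mm up. It stays where it is pushed; turning it takes 0.35 N m (1 N pressed at the loose end, 2 N at the middle). Starts between 0.025 and 0.05
- guard_p0 (a point): Point on the guard's upper surface, middle of its 49 mm wide top leg, 30 mm from the stuck end
- guard_p1 (a point): Point on the guard's upper surface, middle of its 49 mm wide top leg, 88 mm from the stuck end
- guard_p2 (a point): Point on the guard's upper surface, middle of its 49 mm wide top leg, 146 mm from the stuck end
- guard_p3 (a point): Point on the guard's upper surface, middle of its 49 mm wide top leg, 204 mm from the stuck end
- guard_p4 (a point): Point on the guard's upper surface, middle of its 49 mm wide top leg, 262 mm from the stuck end
- guard_p5 (a point): Point on the guard's upper surface, middle of its 49 mm wide top leg, 320 mm from the stuck end
- guard_loose_end (a point): Point on the guard's upper surface, middle of its width, at the very loose end, 350 mm from the stuck end. Anywhere under a finger the guard's plastic sinks straight into its foam, about 1.5 N per mm, at most 5 mm, and rises again when let go
- turntable_top (a point): Centre of the upper face of a wooden turntable, 170 mm across and 22 mm high, standing on the bookcase top; it turns freely. Not to be used
- cup: Yellow plastic stacking cup, loose, on the turntable; 72 mm across, 55 mm high; origin at the centre of its underside. Leave alone
- jar: Amber jar with a white twist cap, loose, towards the back of the bookcase top; 66 mm across, 85 mm high; origin at the centre of its underside. Leave alone
- teether: Grey silicone cactus teether lying flat on the bookcase top, loose; 87 by 66 mm, 22 mm high; origin under its middle. Leave alone
- rattle: Bamboo ring rattle with three beads lying flat on the bookcase top, loose; 80 mm across, 21 mm high; origin under its middle. Leave alone

How it is judged (in metres and radians):
On the way, in this order (a step that is already met when the one before it is completed fails the run):
1. the fingertips press lightly on the guard close to the stuck (left) end (TCP within 25 mm of guard_p0 in plan, contact over 1 N) (horizontal distance between the grasp point and guard_p0 below 0.025 m and contact force between the fingers and guard_skin above 1 N), for 0.05 s.
2. the fingertips press lightly on the guard a quarter of the way along (TCP within 25 mm of guard_p1 in plan, contact over 1 N) (horizontal distance between the grasp point and guard_p1 below 0.025 m and contact force between the fingers and guard_skin above 1 N), for 0.05 s.
3. the fingertips press lightly on the guard just short of the middle (TCP within 25 mm of guard_p2 in plan, contact over 1 N) (horizontal distance between the grasp point and guard_p2 below 0.025 m and contact force between the fingers and guard_skin above 1 N), for 0.05 s.
4. the fingertips press lightly on the guard just past the middle (TCP within 25 mm of guard_p3 in plan, contact over 1 N) (horizontal distance between the grasp point and guard_p3 below 0.025 m and contact force between the fingers and guard_skin above 1 N), for 0.05 s.
5. the fingertips press lightly on the guard three quarters of the way along (TCP within 25 mm of guard_p4 in plan, contact over 1 N) (horizontal distance between the grasp point and guard_p4 below 0.025 m and contact force between the fingers and guard_skin above 1 N), for 0.05 s.
6. the fingertips press lightly on the guard close to the loose (right) end (TCP within 25 mm of guard_p5 in plan, contact over 1 N) (horizontal distance between the grasp point and guard_p5 below 0.025 m and contact force between the fingers and guard_skin above 1 N), for 0.05 s.
At the end, for the whole second after the job is handed in: The guard lies flat (angle under 0.008 rad: the loose end less than 3 mm off the wood), and the cup, jar, teether and rattle are at rest within 20 mm of where they were (value of joint guard below 0.008 rad and distance of each of cup, jar, teether, rattle from where it was at the start of the episode below 0.02 m and linear speed of each of cup, jar, teether, rattle below 0.02 m/s); the robot touches nothing.
It fails at once if the guard is pressed hard (over 25 N) (contact force between the fingers and guard_skin above 25 N).
It fails at once if the guard is pulled up off the shelf (angle over 0.09 rad) (value of joint guard above 0.09 rad).
It fails at once if the cup, jar, teether or rattle is moved more than 20 mm (distance of any of cup, jar, teether, rattle from where it was at the start of the episode above 0.02 m).
It also fails if it takes over 48 s, if anything falls off the work surface, if the arm or the gripper's body presses on something with over 40 N, if the wrist force passes 120 N, or if a joint passes its speed limit or range.

## Working session

There is one attempt and no reset: what is moved stays moved. The work goes in short steps, Python scripts to look and compute and a tool call to move; the robot and the scene stay as the last step left them, time stands still between calls to the robot, and variables do not carry over. Pictures are saved under pics/ and viewed, at most 10 in all, crops included, and the job is handed in when it is done.

Besides the shell and the picture viewer there is one more tool, called after "Request:" in YAML: its name, and indented under it one key for each argument. apply_moves: Moves the arm, as the interface text tells. Its arguments: {"type":"object","properties":{"deltas":{"type":"array"},"grip_force":{"type":"number"}},"required":["deltas"]}

```bash
mkdir -p pics
python3 - <<'E'
from bench import *
import cv2
for n in("scene","top"):
    cv2.imwrite(f"pics/{n}.png",snapshot(n)[:,:,::-1]); print(n,camera_info(n))
print(camera_info("wrist"));print(sense())
E
```

```text
scene {'vertical_fov': 51.753814803391464, 'cx': 318.9445477967708, 'cy': 239.27074407327657, 'origin': array([1200.6050266 ,  189.85896298,  752.3258827 ]), 'rotation': array([ 4.14024511e+01, -1.01803146e-02,  1.07059078e+02])}
top {'vertical_fov': 50.24644927874309, 'cx': 317.4915657054566, 'cy': 236.71573715937757, 'origin': array([597.54545693,  24.77611178, 783.21738766]), 'rotation': array([  5.57979493,   1.78157886, -89.06025668])}
{'vertical_fov': 60.52705231350437, 'cx': 316.8671464890758, 'cy': 247.46383576151166, 'tool_from_camera': array([[ 2.45831724e-04,  9.57034188e-01,  2.89975005e-01,
         7.44120622e+01],
       [ 9.99999686e-01, -4.53874826e-04,  6.50201143e-04,
         3.40573145e-01],
       [ 7.53877077e-04,  2.89974754e-01, -9.57033998e-01,
        -1.23164507e+02],
       [ 0.00000000e+00,  0.00000000e+00,  0.00000000e+00,
         1.00000000e+00]])}
{'time': 0.1, 'joint_pos': array([-7.51380649e+01,  7.51110644e+00,  8.53249281e+01,  1.35252264e-03,
        8.72596393e+01, -4.89573107e+00]), 'qd': array([-0.07642475, -0.00987659, -0.23779566, -0.01316498,  0.00369578,
        0.03421024]), 'joint_efforts': array([ 4.50424131e-04, -5.70948279e+01, -5.01942122e+01, -2.35873113e-04,
        8.11836304e-03,  7.54826874e-05]), 'tool_pos': array([ 202.70842128, -564.22702255,  249.02779546]), 'tcp_rot': array([-1.79904791e+02, -9.51099121e-03,  1.97575925e+01]), 'ft_force': array([-1.16391049, -0.46900271,  0.32665804]), 'wrist_torque': array([-0.02237579,  0.06113452, -0.01220475]), 'grip_force': 0.0, 'finger_gap': 84.98914700992934}
```

View pics/scene.png

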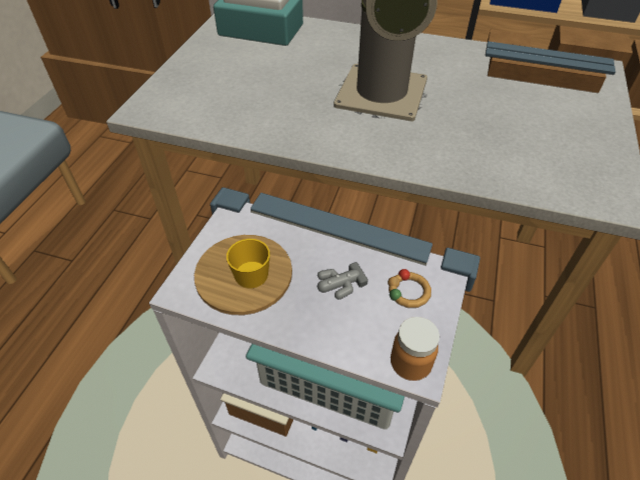

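View pics/top.png

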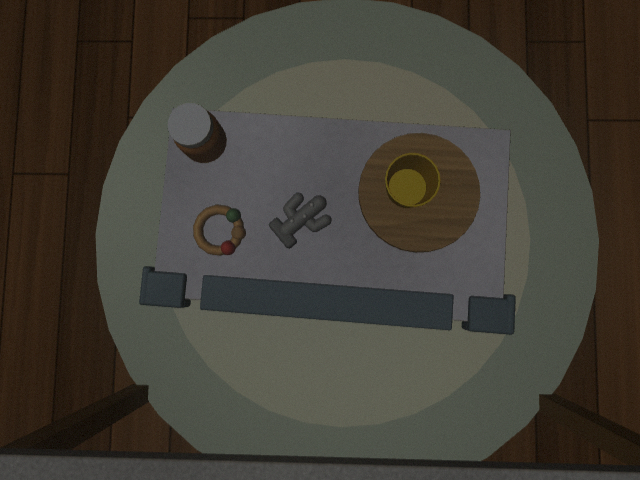

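The scene view (taken from behind the shelf) shows the long guard from about (430,248), stuck end, to (255,203), loose end. The top view shows it from (202,293) to (453,312). I'll enlarge the ends to pick the corners.

Run:
```python
import cv2,numpy as np
t=cv2.imread("pics/top.png");s=cv2.imread("pics/scene.png")
def c(i,u,v):
    k=cv2.resize(i[v:v+50,u:u+66],(396,300),interpolation=cv2.INTER_CUBIC)
    k=np.clip(k.astype(float)*(1.8 if i is t else 1),0,255).astype(np.uint8)
    for j in range(0,66,10): cv2.line(k,(j*6,0),(j*6,5),(0,0,255))
    for j in range(0,50,10): cv2.line(k,(0,j*6),(5,j*6),(0,0,255))
    return k
cv2.imwrite("pics/crops.png",np.vstack([np.hstack([c(t,170,270),c(t,420,285)]),np.hstack([c(s,390,225),c(s,230,185)])]))
```

```text
(no output)
```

View pics/crops.png

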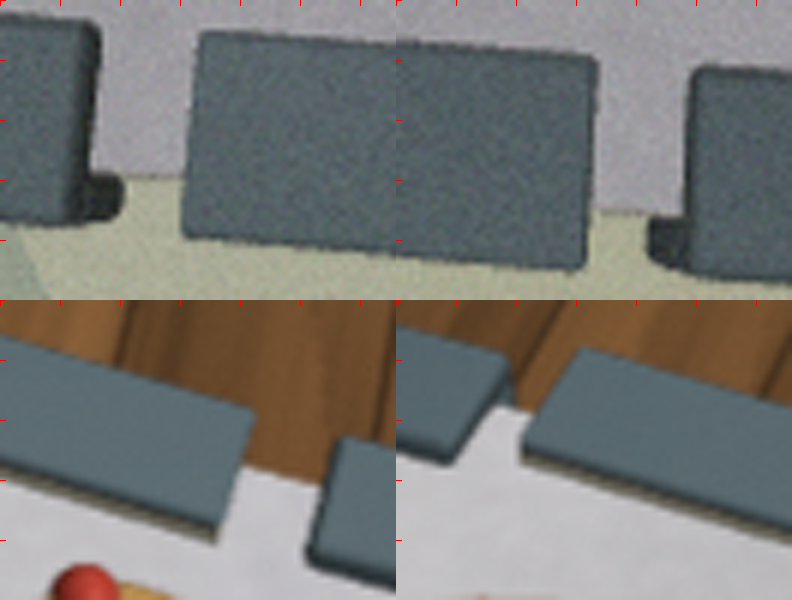

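The crops give the four corners of the upper surface in both views. Triangulating them next.

Run:
```python
from bench import camera_info
import numpy as np
from scipy.spatial.transform import Rotation as R
def ray(n,u,v):
    c=camera_info(n);f=240/np.tan(np.radians(c["vertical_fov"]/2))
    d=R.from_euler('xyz',c["rotation"],degrees=True).apply([(u-c["cx"])/f,-(v-c["cy"])/f,-1])
    return np.array(c["origin"]),d/np.linalg.norm(d)
P={}
for k,a,b in [("stuck back",(203.5,275.5),(426,262.8)),("stuck front",(200.5,309.5),(432.3,243.3)),("loose back",(453.5,294.5),(251.3,209.2)),("loose front",(451.5,329.7),(260.7,192.8))]:
    (o1,d1),(o2,d2)=ray("top",*a),ray("scene",*b)
    t=np.linalg.lstsq(np.c_[d1,-d2],o2-o1,rcond=None)[0]
    p,q=o1+t[0]*d1,o2+t[1]*d2;P[k]=(p+q)/2
    print(k,P[k].round(1),"gap",np.linalg.norm(p-q).round(1))
S=(P["stuck back"]+P["stuck front"])/2;L=(P["loose back"]+P["loose front"])/2
print(S.round(1),L.round(1),np.linalg.norm(L-S),np.linalg.norm(P["stuck back"]-P["stuck front"]),np.degrees(np.arctan2(*(L-S)[:2])))
e=(L-S)/350
for s in(30,88,146,204,262,320,350):print(s,(S+s*e).round(1))
```

```text
stuck back [610.4 210.7  55.2] gap 0.1
stuck front [562.1 213.8  56.4] gap 1.9
loose back [ 589.  -138.    69.2] gap 4.9
loose front [ 541.5 -135.7   70.4] gap 2.6
[586.2 212.2  55.8] [ 565.2 -136.8   69.8] 349.96309302211597 48.48823675291053 -176.5531110616784
30 [584.4 182.3  57. ]
88 [581.  124.5  59.3]
146 [577.5  66.6  61.7]
204 [574.    8.8  64. ]
262 [570.5 -49.1  66.3]
320 [ 567.  -106.9   68.6]
350 [ 565.2 -136.8   69.8]
```

The corners agree with the known sizes: the guard comes out 350 mm long and 48.5 mm wide, with the loose end about 14 mm up. I'll shut the fingers and turn the tool so its +y runs along the guard toward the loose end.

Request:
apply_moves:
  deltas:
    - [0,0,0,0,0,0.843,0]
    - [0,0,0,0,0,0.843,0]
    - [0,0,0,0,0,0.843,0]
    - [0,0,0,0,0,0.843,0]
    - [0,0,0,0,0,0.843,0]
    - [0,0,0,0,0,0.843,0]
    - [0.43,-0.98,0,0,0,0,0]
    - [0.43,-0.98,0,0,0,0,0]

```text
time: 1.1
tool_pos: [232.1, -506.7, 249.2]
tcp_rot: [-179.9, 0.0, -3.5]
ft_force: [0.4, 0.3, 0.3]
finger_gap: -0.2
grip_force: 0.0
```

Request:
apply_moves:
  deltas:
    - [0.43,-0.98,0,0,0,0,0]
    - [0.43,-0.98,0,0,0,0,0]
    - [0.43,-0.98,0,0,0,0,0]
    - [0.43,-0.98,0,0,0,0,0]
    - [0.43,-0.98,0,0,0,0,0]
    - [0.43,-0.98,0,0,0,0,0]
    - [0.43,-0.98,0,0,0,0,0]
    - [0.43,-0.98,0,0,0,0,0]

```text
time: 2.1
tool_pos: [349.4, -277.8, 249.6]
tcp_rot: [-180.0, 0.0, -3.4]
ft_force: [0.4, -0.3, -0.4]
finger_gap: -0.2
grip_force: 0.0
```

Request:
apply_moves:
  deltas:
    - [0.43,-0.98,0,0,0,0,0]
    - [0.43,-0.98,0,0,0,0,0]
    - [0.43,-0.98,0,0,0,0,0]
    - [0.43,-0.98,0,0,0,0,0]
    - [0.43,-0.98,0,0,0,0,0]
    - [0.43,-0.98,0,0,0,0,0]
    - [0.43,-0.98,0,0,0,0,0]
    - [0.43,-0.98,0,0,0,0,0]

```text
time: 3.1
tool_pos: [466.4, -49.3, 249.6]
tcp_rot: [-180.0, 0.0, -3.4]
ft_force: [0.3, -0.1, 0.1]
finger_gap: -0.3
grip_force: 0.0
```

Request:
apply_moves:
  deltas:
    - [0.43,-0.99,0,0,0,0,0]
    - [0.43,-0.99,0,0,0,0,0]
    - [0.43,-0.99,0,0,0,0,0]
    - [0.43,-0.99,0,0,0,0,0]
    - [0.43,-0.99,0,0,0,0,0]
    - [0.43,-0.99,0,0,0,0,0]
    - [0.43,-0.99,0,0,0,0,0]
    - [0.43,-0.99,0,0,0,0,0]

```text
time: 4.1
tool_pos: [583.6, 181.6, 249.4]
tcp_rot: [180.0, 0.1, -3.4]
ft_force: [1.3, -0.2, 0.3]
finger_gap: 0.1
grip_force: 0.0
```

Request:
apply_moves:
  deltas:
    - [0,0,0.8,0,0,0,0]
    - [0,0,0.8,0,0,0,0]
    - [0,0,0.8,0,0,0,0]
    - [0,0,0.8,0,0,0,0]
    - [0,0,0.8,0,0,0,0]
    - [0,0,0.8,0,0,0,0]
    - [0,0,0.2,0,0,0,0]
    - [0,0,0,0,0,0,0]

```text
time: 5.1
tool_pos: [583.2, 180.6, 99.8]
tcp_rot: [180.0, 0.1, -3.4]
ft_force: [0.1, -0.1, 1.1]
finger_gap: 0.3
grip_force: 0.0
```

Run:
```python
from bench import *
import cv2
s=sense();print(s["tool_pos"],s["ft_force"])
cv2.imwrite("pics/top2.png",snapshot("top")[:,:,::-1][180:400])
```

```text
[583.19581565 180.59989887  99.76642977] [ 0.1452458  -0.08230082  1.0907748 ]
```

View pics/top2.png

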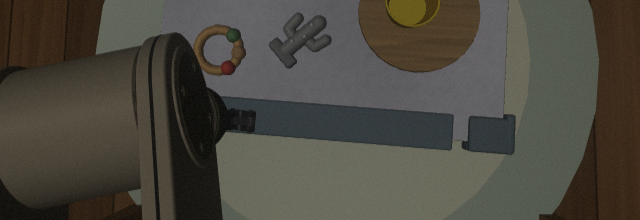

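The crop shows the hand over the stuck end of the guard, near (230,118), and clear of the rattle and teether. I'll come down gently and watch the force.

Request:
apply_moves:
  deltas:
    - [0,0,0.3,0,0,0,0]
    - [0,0,0.15,0,0,0,0]
    - [0,0,0.1,0,0,0,0]
    - [0,0,0,0,0,0,0]

```text
time: 5.65
tool_pos: [583.3, 180.6, 83.2]
tcp_rot: [180.0, 0.0, -3.4]
ft_force: [0.6, -0.1, -0.4]
finger_gap: 0.0
grip_force: 0.0
```

Request:
apply_moves:
  deltas:
    - [0,0,0.05,0,0,0,0]
    - [0,0,0,0,0,0,0]

```text
time: 5.9
tool_pos: [583.7, 180.7, 82.2]
tcp_rot: [-180.0, -0.0, -3.4]
ft_force: [-0.2, 0.2, 1.3]
finger_gap: -0.2
grip_force: 0.4
```

Request:
apply_moves:
  deltas:
    - [0,0,0.05,0,0,0,0]
    - [0,0,0,0,0,0,0]

```text
time: 6.15
tool_pos: [583.7, 180.7, 80.8]
tcp_rot: [-180.0, -0.0, -3.4]
ft_force: [-0.2, -0.0, 2.5]
finger_gap: -0.0
grip_force: 1.4
```

Request:
apply_moves:
  deltas:
    - [0,0,0.04,0,0,0,0]
    - [0,0,0,0,0,0,0]

```text
time: 6.4
tool_pos: [583.7, 180.6, 79.5]
tcp_rot: [180.0, -0.0, -3.4]
ft_force: [-0.0, -1.6, 3.0]
finger_gap: -0.2
grip_force: 1.9
```

Request:
apply_moves:
  deltas:
    - [0,0,0,0,0,0,0]
    - [0,0,0,0,0,0,0]

```text
time: 6.65
tool_pos: [583.7, 180.6, 79.5]
tcp_rot: [180.0, -0.0, -3.4]
ft_force: [0.4, -2.4, 3.4]
finger_gap: -0.1
grip_force: 1.9
```

Contact began at about z = 82. The press is now about 3 N. I'll slide toward the loose end and check the force every few rows.

Request:
apply_moves:
  deltas:
    - [0,0.15,0.01,0,0,0,0]
    - [0,0.15,0.01,0,0,0,0]
    - [0,0.2,0,0,0,0,0]
    - [0,0.2,0,0,0,0,0]

```text
time: 7.15
tool_pos: [582.2, 159.4, 78.7]
tcp_rot: [-180.0, 0.0, -3.4]
ft_force: [0.6, 2.5, 4.3]
finger_gap: -0.0
grip_force: 1.9
```

Request:
apply_moves:
  deltas:
    - [0,0.25,0,0,0,0,0]
    - [0,0.25,0,0,0,0,0]
    - [0,0.25,0,0,0,0,0]
    - [0,0.25,0,0,0,0,0]

```text
time: 7.65
tool_pos: [580.4, 129.2, 78.7]
tcp_rot: [-180.0, 0.0, -3.4]
ft_force: [-1.2, 2.2, 4.0]
finger_gap: 0.0
grip_force: 1.9
```

Request:
apply_moves:
  deltas:
    - [0,0.25,0,0,0,0,0]
    - [0,0.25,0,0,0,0,0]
    - [0,0.25,0,0,0,0,0]
    - [0,0.25,0,0,0,0,0]

```text
time: 8.15
tool_pos: [578.6, 99.3, 78.7]
tcp_rot: [-180.0, 0.0, -3.4]
ft_force: [0.6, 1.5, 3.3]
finger_gap: -0.1
grip_force: 1.9
```

Request:
apply_moves:
  deltas:
    - [0,0.25,0,0,0,0,0]
    - [0,0.25,0,0,0,0,0]
    - [0,0.25,0,0,0,0,0]
    - [0,0.25,0,0,0,0,0]

```text
time: 8.65
tool_pos: [576.8, 69.4, 78.7]
tcp_rot: [-180.0, 0.0, -3.4]
ft_force: [1.2, 2.8, 4.4]
finger_gap: -0.2
grip_force: 1.9
```

Request:
apply_moves:
  deltas:
    - [0,0.25,0,0,0,0,0]
    - [0,0.25,0,0,0,0,0]
    - [0,0.25,0,0,0,0,0]
    - [0,0.25,0,0,0,0,0]

```text
time: 9.15
tool_pos: [575.0, 39.4, 78.7]
tcp_rot: [180.0, 0.0, -3.4]
ft_force: [0.9, 2.2, 4.7]
finger_gap: -0.1
grip_force: 1.9
```

Request:
apply_moves:
  deltas:
    - [0,0.25,0,0,0,0,0]
    - [0,0.25,0,0,0,0,0]
    - [0,0.25,0,0,0,0,0]
    - [0,0.25,0,0,0,0,0]

```text
time: 9.65
tool_pos: [573.2, 9.5, 78.7]
tcp_rot: [180.0, 0.0, -3.4]
ft_force: [-0.3, 2.1, 4.0]
finger_gap: 0.2
grip_force: 1.9
```

Request:
apply_moves:
  deltas:
    - [0,0.25,0,0,0,0,0]
    - [0,0.25,0,0,0,0,0]
    - [0,0.25,0,0,0,0,0]
    - [0,0.25,0,0,0,0,0]

```text
time: 10.15
tool_pos: [571.4, -20.5, 78.7]
tcp_rot: [-180.0, 0.0, -3.4]
ft_force: [-0.3, 3.1, 4.1]
finger_gap: -0.1
grip_force: 1.8
```

Request:
apply_moves:
  deltas:
    - [0,0.25,0,0,0,0,0]
    - [0,0.25,0,0,0,0,0]
    - [0,0.25,0,0,0,0,0]
    - [0,0.25,0,0,0,0,0]

```text
time: 10.65
tool_pos: [569.6, -50.4, 78.7]
tcp_rot: [-180.0, 0.0, -3.4]
ft_force: [0.3, 2.4, 3.4]
finger_gap: -0.1
grip_force: 1.8
```

Request:
apply_moves:
  deltas:
    - [0,0.25,0,0,0,0,0]
    - [0,0.25,0,0,0,0,0]
    - [0,0.25,0,0,0,0,0]
    - [0,0.25,0,0,0,0,0]

```text
time: 11.15
tool_pos: [567.8, -80.3, 78.7]
tcp_rot: [180.0, 0.0, -3.4]
ft_force: [-0.1, 2.4, 3.4]
finger_gap: -0.3
grip_force: 1.8
```

Request:
apply_moves:
  deltas:
    - [0,0.25,0,0,0,0,0]
    - [0,0.25,0,0,0,0,0]
    - [0,0.2,0,0,0,0,0]
    - [0,0.1,0,0,0,0,0]
    - [0,0,0,0,0,0,0]
    - [0,0,0,0,0,0,0]

```text
time: 11.9
tool_pos: [566.4, -104.3, 78.7]
tcp_rot: [179.9, -0.0, -3.4]
ft_force: [-0.4, -2.2, 2.6]
finger_gap: -0.3
grip_force: 1.7
```

The whole length has been pressed at about 3–4 N. Now I'll lift straight up and draw the hand back.

Request:
apply_moves:
  deltas:
    - [0,0,-0.1,0,0,0,0]
    - [0,0,-0.4,0,0,0,0]
    - [0,0,-1,0,0,0,0]
    - [0,0,-1,0,0,0,0]
    - [0,0,-1,0,0,0,0]
    - [0,0,-1,0,0,0,0]
    - [0,0,-1,0,0,0,0]
    - [-0.5,0.5,-0.3,0,0,0,0]

```text
time: 12.9
tool_pos: [551.8, -117.4, 256.1]
tcp_rot: [180.0, -0.2, -3.3]
ft_force: [0.4, -1.0, 0.2]
finger_gap: -0.2
grip_force: 0.0
```

Request:
apply_moves:
  deltas:
    - [-0.6,0.9,0,0,0,0,0]
    - [-0.6,0.9,0,0,0,0,0]
    - [-0.6,0.9,0,0,0,0,0]
    - [-0.6,0.9,0,0,0,0,0]
    - [-0.6,0.9,0,0,0,0,0]
    - [-0.6,0.9,0,0,0,0,0]
    - [-0.3,0.5,0,0,0,0,0]
    - [0,0,0,0,0,0,0]

```text
time: 13.9
tool_pos: [422.9, -288.0, 253.0]
tcp_rot: [-180.0, -0.0, -3.5]
ft_force: [-0.4, -0.2, 1.0]
finger_gap: -0.1
grip_force: 0.0
```

Run:
```python
from bench import *
import cv2,numpy as np
s=sense();print(s["time"],s["tool_pos"],s["ft_force"])
a=snapshot("scene")[:,:,::-1];b=cv2.imread("pics/scene.png")
cv2.imwrite("pics/after.png",np.vstack([cv2.resize(i[180:320,180:500],(640,280)) for i in(b,a)]))
```

```text
13.9 [ 422.91818167 -288.00884083  252.98523206] [-0.41308083 -0.17290284  0.95102412]
```

View pics/after.png

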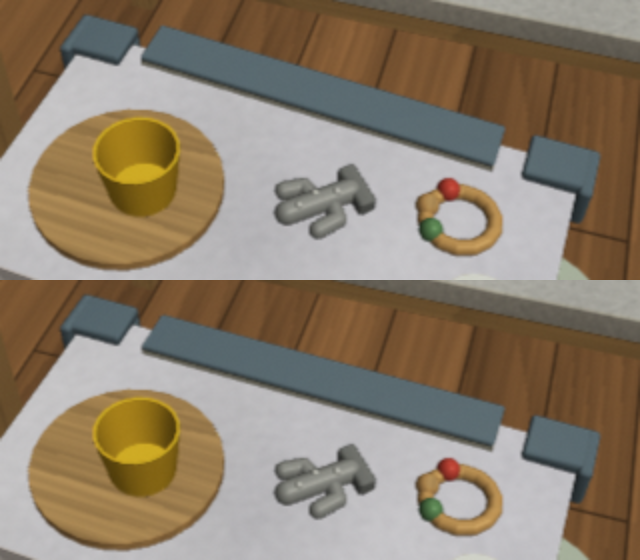

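Compared with the first picture (upper half), the loose end at about (160,318) in the lower half has dropped. It now lies flush with the corner guard, and the cup, teether and rattle haven't moved. At the loose end the guard carried about 2.6 N. That's more than the 1.1 N needed to turn it there, so it must have been resting on the wood.

```bash
python3 -c "
from bench import *
print(hand_in())"
```

```text
the job is handed in; nothing more can be done
None
```

I pressed the guard down at about 3–4 N along its whole length, and it looks flat in the last picture. The cup, teether and rattle stayed put (the jar was outside that crop), the hand is clear, and I handed the job in at about 14 s; no verdict came back.

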